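Close the clay extruder with its bayonet cap and hold it home

TASK

Pick up the blue bayonet cap by its wing grip, put it into the mouth of the upright clay extruder with its lugs in the two slots, push it down against the spring and turn it a full quarter turn clockwise (seen from above). Finish while still gripping it and holding it there, turned and pressed fully home with its flange down on the brass lip, so that a colleague can fit the locking pin: do not let go. Leave the yellow cap and everything else on the bench where it is.

Things in the scene. Friction and masses are not known exactly. Their poses are not given: they have to be found in the camera images.
- cap_blue: Blue-topped bayonet cap, 0.2 kg, standing on its foot, the one to fit. Origin: centre of underside, z up. Neck radius 22, z 0-24; two lugs at +x and -x, 10 wide (y), out to 30 from the axis, z 3-10; flange radius 38, z 24-30; wing grip bar on top 56 (x) by 14 (y), z 30-62, in line with the lugs. Slot along y under the neck, 10.4 wide, 9 deep. Same after half a turn.
- cap_yellow: Yellow-topped bayonet cap, 0.2 kg, standing on its foot, a spare, to be left alone. Origin: centre of underside, z up. Neck radius 22, z 0-24; two lugs at +x and -x, 10 wide (y), out to 30 from the axis, z 3-10; flange radius 38, z 24-30; wing grip bar on top 56 (x) by 14 (y), z 30-62, in line with the lugs. Slot along y under the neck, 10.4 wide, 9 deep. Same after half a turn.
- wing (a point): On the blue cap's axis, 46 above its underside, mid-height of the wing grip bar: pinch the bar here from above, across its 14 mm thickness (cap y). Axes as cap_blue. White marks on the flange beside the bar's ends show the line of the lugs.
- extruder: Clay extruder fixed upright on the bench: aluminium barrel radius 41, 120 tall, on a dark 130 x 130 x 14 base plate. Origin: centre of underside, z up. Brass lip at the top, z 110-120, bore radius 23.5, with two entry slots at +x and -x, 14 wide (y), out to 32 from the axis, marked by white dashes. Under the lip a chamber of radius 34 lets the lugs turn freely. Same after half a turn.
- mouth (a point): Centre of the extruder's mouth, level with the top of the brass lip; axes as extruder. Fully home, the flange lies on the lip and the cap's origin is 24 below this point. The lugs can turn under the lip once the cap's origin is over 20 below it. If let go when turned, the spring lifts the cap 4 until the lugs meet the lip.
- press (a joint): Sprung follower plate in the mouth, m pressed down: 0 at rest (plate 12 below the lip's top), 0.012 with the cap fully home, stop at 0.015. The spring pushes up with about 4 N at 0 and 12 N at 0.012.
- follower (a joint): Turn of the follower plate, rad, clockwise from above: 0 at rest, stop at 1.62 (just past a quarter turn), sprung back to 0 (about 0.13 Nm at 1.57). A red blade on it (6.5 thick, 6 high, 30 long along the extruder's y at rest) enters the slot under the cap and is turned by it with up to about 0.15 rad of play.
- plaster_block: Loose cream block 120 x 55 x 50; bystander, origin centre of underside.
- jar: Loose glass jar with steel lid, radius 36, 85 tall; bystander, origin centre of underside.
- wood_knife: Loose flat wooden modelling knife 170 x 16 x 8; bystander, origin centre of underside.
- steel_rib: Loose round steel scraper, radius 32, 4 thick; bystander, origin centre of underside.
- brush: Loose brush lying along its x; bystander.
- leaf_dish: Loose terracotta dish, radius 60 with a stem to +x, 8 thick; bystander, origin centre of the disc's underside.
Mind the look-alikes: they are no part of the job. Several things look just like the cap_blue: the one meant starts farthest from the robot's base.

How it is judged:
By the outcome, as a careful person would: the job done as asked, in the order asked, and still so for the second after the job is handed in, while the arm keeps its last pose, push and grip.
It also fails if it takes over 43 s, if anything falls off the work surface, if the arm or the gripper's body presses on something with over 40 N, if the wrist force passes 120 N, or if a joint passes its speed limit or range.

ROBOT

A 7-joint arm with a two-finger parallel gripper is mounted at the origin on the work surface. World frame = base frame: x ahead of the robot, y to its left, z up, the work surface at z = 0. Lengths are in m, angles in rad, forces in N, time in s.
With the tool pointing down it reaches from about 0.425 to 0.925 m from the base axis. Payload 6.8 kg.
Tool frame: the origin (TCP) lies on the centre line of the jaws, within the pads' length; the fingertips stand 14 mm ahead of it and the grasp point (between the pads) lies 5 mm behind it; z points along the fingers, y is the line along which they close (so a half turn about z gives the same grasp; the last joint's range is limited). The gripper opens to 85 mm and grips with 20 to 120 N. Pads are 22 mm wide; open, the fingers measure 114 mm over their backs; the gripper's body (76 mm by 85 mm) begins 54 mm behind the grasp point. The pads swing forward as they close: fully open they stand 13 mm farther back than shut.
Start: joints at [-1.282, 0.477, 0.022, 1.555, -0.011, 1.109, -0.083], TCP at [0.261, 0.623, 0.245] pointing down, gripper open.
Joint ranges: [-2.96, 2.96], [-0.34, 2.1], [-1.41, 1.46], [0.24, 2.44], [-1.37, 4.51], [0.17, 1.92], [-2.96, 2.96]. Speed limits (rad/s): [2.39, 2.39, 3.14, 3.14, 3.14, 3.14, 3.14].

INTERFACE

Orientations are given as a 3x3 rotation matrix whose columns are the frame's x, y, z axes.
In Python, from rig import state, eyes, job gives the robot as it stands. The module is installed in compiled form; this text tells all that it offers.
- The arm moves only by the tool advance, called by a JSON object that holds its "method" and its "body", one argument or row to a line. Schema: {"type":"object","properties":{"moves":{"type":"array","items":{"type":"object","properties":{"d":{"type":"array","items":{"type":"number"},"minItems":3,"maxItems":3},"rot":{"type":"array","items":{"type":"number"},"minItems":3,"maxItems":3}},"additionalProperties":false},"minItems":1,"maxItems":8},"jaw":{"type":"number"},"grip_force":{"type":"number"},"only":{"type":"string"},"quiet":{"type":"boolean"},"lines":{"type":"string"}},"required":["moves"],"additionalProperties":false}. moves is a list of rows, 1 to 8 of them, each an object with the fields d (a list: dx, dy, dz in shares of 40 cm (1.0 is 40 cm)), rot (a list: a rotation vector rx, ry, rz in fractions of the full range, 1 being 180 degrees); a field left out counts as zero; each row is the pose to reach, as a shift and turn from the pose commanded when the call began, along the tool's axes at that moment; what a row does not reach only later rows make up. A row lasts 1/10 s, in which the tool goes at most 0.05 m and 0.15 rad, less where a joint would pass 70% of its speed; a pose out of reach is approached as far as the arm can. jaw is the finger opening in m, set as the call begins (left out keeps the last). The fingers move at their own pace and stop on an object; grip_force is the grip in N (left out, the last holds). Time passes only in rows, so rows that do not move let the fingers close. The tool returns the time, the measured TCP pose, the force, the opening and the grip force at its end. only (a regular expression) keeps the lines of the reply that match it, lines (a string "A,B") keeps lines A to B, and quiet returns only ok. Input that does not fit is refused with a message, and nothing moves.
- state(): the state, without advancing time (a new reading comes with each control period).
- eyes.snapshot(name): name is "side" or "top" or "wrist"; returns the picture (480x640x3 uint8, red, green, blue); there is no depth.
- eyes.camera_params(name): a dict with "vertical_fov" (degrees; the focal length in pixels is half the picture's height over the tangent of half this angle, whatever the lens; pixels are square), "cx", "cy" (the principal point, pixels), "cam_to_world" (4x4, takes a point from camera to world coordinates). Camera axes: x right, y down, z forward; pixel columns grow to the right and rows downward; lengths in m; the calibration is good to about 2 mm. A picture is of the moment at which its call begins: read the wrist's pose just before it. camera_params takes no time and is no camera call; for the wrist camera it gives the pose at the moment of the call.
- job.job_done(): hands the job in; it is judged then, once.
The state is a dict: "time_s": time; "qpos": joint angles; "dq": joint speeds; "effort": joint torques, N m; "ee_pos": TCP position; "eef_rot": TCP orientation; "ft_force": force on the tool from outside, world axes, zero at the start; "wrist_torque": the same for the moment, N m; "finger_gap": finger opening in m; "grip_force": force on a finger pad.
Only numpy, scipy, OpenCV 4.12 (cv2) and the standard library are available. Lean on these libraries where they do the work, as an engineer would, in place of code of your own. Each camera call takes 0.05 s, during which the arm holds its last target. There are 200 camera calls.

## Working session

There is one attempt and no reset: what is moved stays moved. The work goes in short steps, Python scripts to look and compute and a tool call to move; the robot and the scene stay as the last step left them, time stands still between calls to the robot, and variables do not carry over. Pictures are saved under pics/ and viewed, at most 10 in all, crops included, and the job is handed in when it is done.

```bash
mkdir -p pics
```

Run:
```python
from rig import state,eyes
import cv2,numpy as np
s=state();print(s['time_s'],s['ee_pos'],s['eef_rot'],s['finger_gap'])
for n in ['top','side','wrist']:
    p=eyes.camera_params(n);print(n,p)
    im=eyes.snapshot(n);cv2.imwrite(f'pics/{n}0.png',im[:,:,::-1])
```

```text
0.0 [0.26066892 0.62198844 0.24429741] [[-9.22298674e-01  3.86477466e-01 -5.69622059e-04]
 [ 3.86477848e-01  9.22296923e-01 -1.80513182e-03]
 [-1.72282097e-04 -1.88501699e-03 -9.99998209e-01]] 0.08550557361981662
top {'vertical_fov': 56.58659898648865, 'cx': 319.5491160237103, 'cy': 239.03959706700007, 'cam_to_world': array([[-0.02198567, -0.9893252 ,  0.14405651,  0.40962894],
       [-0.99968849,  0.02005213, -0.01486044,  0.05552051],
       [ 0.01181317, -0.14433836, -0.98945788,  1.20977669],
       [ 0.        ,  0.        ,  0.        ,  1.        ]])}
side {'vertical_fov': 44.56880090704384, 'cx': 313.86304702561785, 'cy': 243.2324812737102, 'cam_to_world': array([[ 0.79711713, -0.37114479,  0.47629384, -0.07324615],
       [-0.603738  , -0.50324969,  0.61825575, -0.80370318],
       [ 0.01023233, -0.78037894, -0.62522317,  0.97542843],
       [ 0.        ,  0.        ,  0.        ,  1.        ]])}
wrist {'vertical_fov': 62.74381549387522, 'cx': 323.71167431771823, 'cy': 240.68518241447595, 'cam_to_world': array([[ 0.38530548,  0.88626149,  0.25706083,  0.19481341],
       [ 0.92278443, -0.3691676 , -0.11038194,  0.64905159],
       [-0.00292873,  0.27974249, -0.9600706 ,  0.37296408],
       [ 0.        ,  0.        ,  0.        ,  1.        ]])}
```

View pics/top0.png

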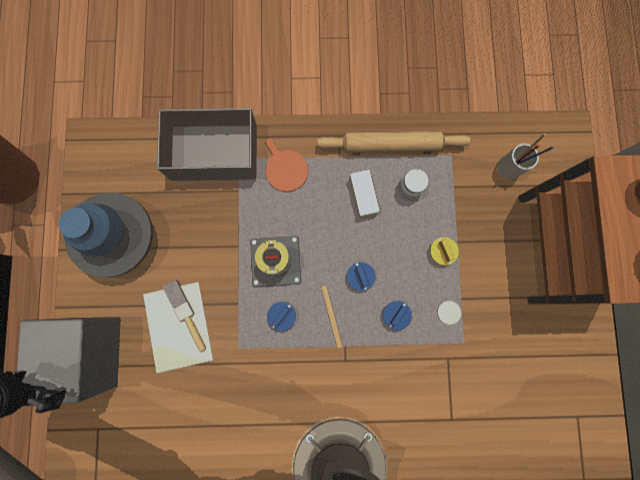

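View pics/side0.png

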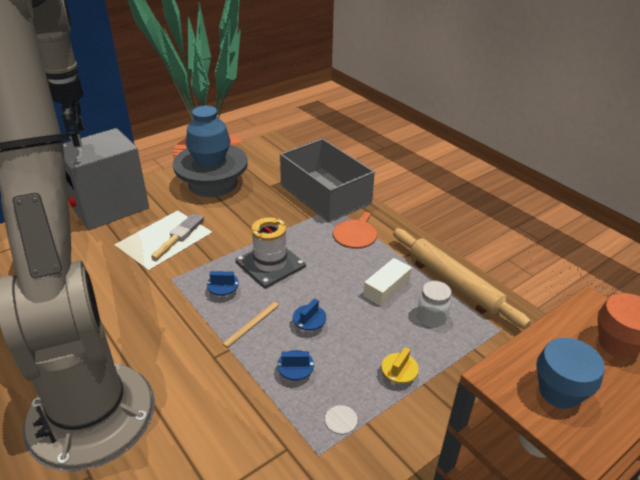

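The top view shows blue caps at (281,317), (361,277) and (397,316), the extruder mouth at (271,258) and the yellow cap at (445,251). Next I'll measure their positions and enlarge the two that matter.

Create h.py:
```python
import numpy as np,cv2
from rig import state,eyes
def ray(p,uv,z):
    f=240/np.tan(np.radians(p['vertical_fov']/2));M=p['cam_to_world']
    d=M[:3,:3]@np.array([(uv[0]-p['cx'])/f,(uv[1]-p['cy'])/f,1]);o=M[:3,3]
    return o+d*(z-o[2])/d[2]
def proj(p,X):
    f=240/np.tan(np.radians(p['vertical_fov']/2));M=p['cam_to_world']
    c=M[:3,:3].T@(np.array(X)-M[:3,3]);return np.array([f*c[0]/c[2]+p['cx'],f*c[1]/c[2]+p['cy']])
```

Run:
```python
from h import *
p=eyes.camera_params('top')
for n,uv,z in [('b1',(281,317),.04),('b2',(361,277),.04),('b3',(397,316),.04),('y',(445,251),.04),('ext',(271,258),.12),('base',(275,261),.014)]:
    X=ray(p,uv,z);print(n,X.round(3),np.hypot(*X[:2]).round(3))
im=cv2.imread('pics/top0.png')
a=cv2.resize(im[225:305,225:305],(400,400),interpolation=cv2.INTER_CUBIC);b=cv2.resize(im[245:305,330:390],(400,400),interpolation=cv2.INTER_CUBIC)
cv2.imwrite('pics/c.png',np.hstack([a,b]))
```

```text
b1 [0.378 0.142 0.04 ] 0.404
b2 [ 0.477 -0.069  0.04 ] 0.482
b3 [ 0.374 -0.158  0.04 ] 0.406
y [ 0.541 -0.294  0.04 ] 0.616
ext [0.524 0.159 0.12 ] 0.547
base [0.527 0.159 0.014] 0.55
```

View pics/c.png

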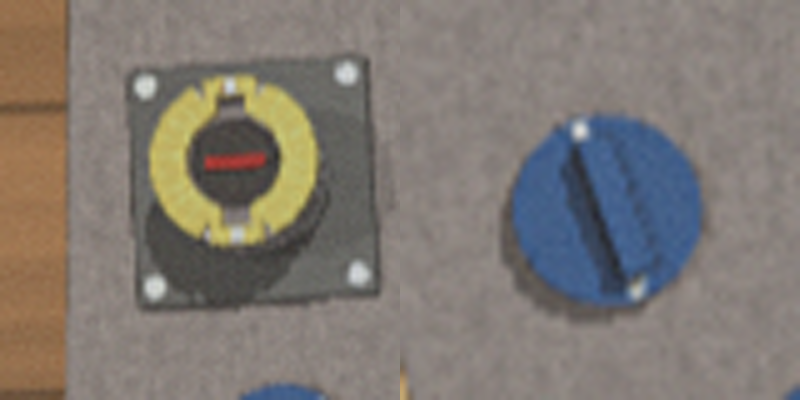

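Run:
```python
from h import *
p=eyes.camera_params('top')
a=ray(p,(356.85,264.5),.03);b=ray(p,(365.7,288.35),.03)
print('cap',(a+b)/2,np.degrees(np.arctan2(*(a-b)[1::-1])),np.linalg.norm(a-b))
a=ray(p,(271,242.4),.12);b=ray(p,(272.2,271.8),.12)
print('ext',(a+b)/2,np.degrees(np.arctan2(*(a-b)[1::-1])),np.linalg.norm(a-b))
im=cv2.imread('pics/top0.png')
h=cv2.cvtColor(im,cv2.COLOR_BGR2HSV)
m=((h[...,0]>100)&(h[...,0]<120)&(h[...,1]>120))[250:300,335:385]
c=cv2.minEnclosingCircle(np.argwhere(m)[:,::-1].astype(np.float32));print(c,ray(p,(c[0][0]+335,c[0][1]+250),.03))
```

```text
cap [ 0.47937311 -0.07030773  0.03      ] 18.47197546612685 0.06689043637842419
ext [0.52609302 0.15773015 0.12      ] 1.9503457409361373 0.07255347863984128
((25.592592239379883, 26.0), 13.739044189453125) [ 0.48041465 -0.0685804   0.03      ]
```

Units first: shifts go in shares of 40 cm and turns go in shares of 180 degrees. So -0.35 m is -0.875, -0.15 m is -0.375, -0.15 rad is -0.0477.

{"method": "advance", "body": {
  "moves": [
    {"d": [-0.2,-0.125,0],"rot": [0,0,-0.0477]},
    {"d": [-0.25,-0.25,0],"rot": [0,0,-0.0955]},
    {"d": [-0.375,-0.375,0],"rot": [0,0,-0.1432]},
    {"d": [-0.45,-0.475,0],"rot": [0,0,-0.191]},
    {"d": [-0.55,-0.575,0],"rot": [0,0,-0.2289]},
    {"d": [-0.625,-0.675,0],"rot": [0,0,-0.2289]},
    {"d": [-0.7,-0.775,0.05],"rot": [0,0,-0.2289]},
    {"d": [-0.775,-0.875,0.05],"rot": [0,0,-0.2289]}
  ]
}}

```text
time_s: 0.95
ee_pos: [0.393, 0.2462, 0.2319]
eef_rot: [[-0.949, -0.316, 0.0], [-0.316, 0.949, 0.0], [-0.0, 0.0, -1.0]]
ft_force: [1.3, -0.7, -0.6]
finger_gap: 0.0849
grip_force: 0.0
```

Create go.py:
```python
import sys
from h import *
from scipy.spatial.transform import Rotation as R
# desired TCP xyz, yaw deg of tool x -> shift/rotvec in tool axes
x=list(map(float,sys.argv[1:5]));s=state();T=np.array(s['eef_rot'])
c,n=np.cos(np.radians(x[3])),np.sin(np.radians(x[3]))
D=np.array([[c,n,0],[n,-c,0],[0,0,-1.]])
print('t',s['time_s'],'pos',s['ee_pos'].round(4),'yaw',np.degrees(np.arctan2(T[1,0],T[0,0])).round(2),'q',np.round(s['qpos'],2))
print('shift',(T.T@(np.array(x[:3])-s['ee_pos'])).round(4),'rot',R.from_matrix(T.T@D).as_rotvec().round(4),'F',np.round(s['ft_force'],1),'gap',s['finger_gap'])
```

```bash
python3 go.py .4795 -.0695 .2 198.5
```

```text
t 0.95 pos [0.393  0.2462 0.2319] yaw -161.55 q [-0.71  0.14  0.02  2.06 -0.    0.94  1.2 ]
shift [ 0.0179 -0.3269  0.0319] rot [ 0.0001  0.0001 -0.0009] F [ 1.3 -0.7 -0.6] gap 0.08490897039011927
```

Converted, -0.327 m is -0.8175, -0.3 m is -0.75.

{"method": "advance", "body": {
  "moves": [
    {"d": [0,-0.125,0]},
    {"d": [0,-0.25,0]},
    {"d": [0.0125,-0.375,0.025]},
    {"d": [0.025,-0.5,0.05]},
    {"d": [0.0375,-0.625,0.075]},
    {"d": [0.045,-0.75,0.08]},
    {"d": [0.045,-0.8175,0.08]},
    {"d": [0.045,-0.8175,0.08]}
  ]
}}

```text
time_s: 1.75
ee_pos: [0.4798, -0.0724, 0.2002]
eef_rot: [[-0.951, -0.309, 0.001], [-0.309, 0.951, -0.002], [0.0, -0.002, -1.0]]
ft_force: [0.6, -0.4, -1.0]
finger_gap: 0.0854
grip_force: 0.0
```

```bash
python3 go.py .4795 -.0695 .2 198.5
```

Run:
```python
from h import *
p=eyes.camera_params('wrist');cv2.imwrite('pics/w1.png',eyes.snapshot('wrist')[:,:,::-1]);np.save('w1.npy',p,allow_pickle=True)
```

```text
t 1.75 pos [ 0.4798 -0.0724  0.2002] yaw -161.98 q [-0.23  0.22  0.29  2.06 -0.08  0.87  1.99]
shift [-0.0006  0.0029  0.0002] rot [-0.002  -0.0001 -0.0084] F [ 0.6 -0.4 -1. ] gap 0.08536390195819457
```

View pics/w1.png

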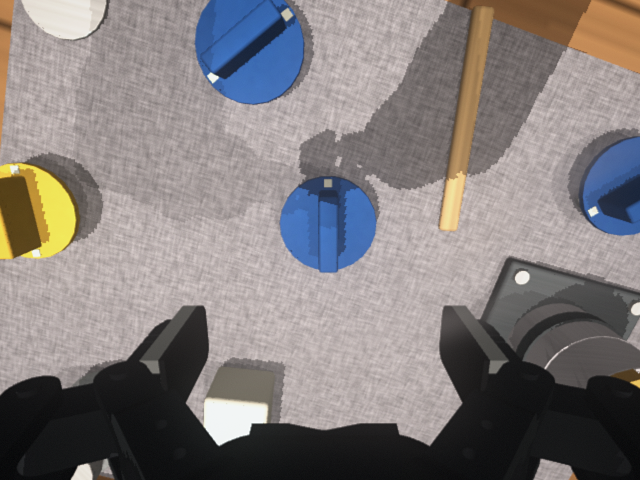

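The target cap sits at about (328,224) with its bar running vertically in the image and its near mark at (328,183). I'll measure its centre and bar angle.

Create cap.py:
```python
from h import *
im=cv2.imread('pics/w1.png');p=np.load('w1.npy',allow_pickle=True).item()
h=cv2.cvtColor(im,cv2.COLOR_BGR2HSV)
m=((h[...,0]>95)&(h[...,0]<125)&(h[...,1]>110)).astype(np.uint8);m[:165]=0;m[290:]=0;m[:,:260]=0;m[:,400:]=0
pts=np.argwhere(m)[:,::-1].astype(np.float32)
# fit flange top circle in the world plane z=.03
W=np.array([ray(p,q,.03)[:2] for q in pts]);(c,r)=cv2.minEnclosingCircle((W*1000).astype(np.float32));print('circle',c,r)
up=W[pts[:,1]<250];c,r=cv2.minEnclosingCircle((up*1000).astype(np.float32));print('upper',c,r)
# bar top edges: gradient by row
g=cv2.cvtColor(im,cv2.COLOR_BGR2GRAY).astype(float)
for v in range(200,275,10): print(v,g[v,310:346].astype(int))
print('tcp axis at z=.062 projects',proj(p,(.4798,-.0724,.062)))
```

```bash
python3 cap.py
```

```text
circle (481.8321838378906, -69.26604461669922) 38.25828170776367
upper (481.1653747558594, -69.84252166748047) 37.45484161376953
200 [ 99 100 100 100  99 100  99  98  65  53  59  61  62  61  59  59  60  58
  60  61  59  59  59  60  60  60  57  55  54  59  69  71  71  72  69  72]
210 [100  99  99  99  98  98  98  96  78  82  96 103 105 103 102 102 100 100
  98  98  96  97  95  94  94  94  84  71  62  68  70  70  69  70  71  95]
220 [ 97  97  97  97  98  98  99  97  76  82  97 103 103 102 102 101 100 100
 100  99  99  98  98  95  97  94  84  72  62  69  69  71  68  71  94 106]
230 [ 98  98  99  97  98  98  99  96  74  89 107 114 113 113 113 113 112 112
 111 109 110 109 110 109 109 108  95  79  67  68  71  70  69  70  77  81]
240 [102 100  99  98  97  98  98  97  81  87 103 112 113 109 111 111 110 110
 110 110 110 107 109 108 108 108  94  79  71  70  71  70  69  70  74  95]
250 [ 99  97  98 100  98  98  97  95  78  87 102 114 114 113 114 114 112 111
 111 111 110 110 107 109 108 106  93  75  72  70  72  72  72  74  95 106]
260 [110 110 111 109 111 109 110 111  85  87 102 113 115 113 110 111 112 111
 111 110 111 109 110 110 110 108  95  81 101 109 107 108 107 108 107 105]
270 [174 176 175 181 178 178 176 186 178 122 100 109 113 110 110 110 110 110
 110 109 109 107 107 110 109 105  93  98 156 176 181 184 191 197 185 174]
tcp axis at z=.062 projects [325.08442942 232.72568254]
```

Run:
```python
from h import *
p=np.load('w1.npy',allow_pickle=True).item()
a=ray(p,(327.8,205),.062);b=ray(p,(327.8,272),.062);print((a+b)/2,np.degrees(np.arctan2(*(a-b)[1::-1])),np.linalg.norm(a-b))
```

```bash
python3 go.py .4813 -.0697 .05 197.8
```

```text
[ 0.48378064 -0.06908033  0.062     ] -161.73898546043827 0.049102738353435836
t 1.8 pos [ 0.4794 -0.0696  0.2001] yaw -161.8 q [-0.23  0.22  0.28  2.06 -0.08  0.87  1.98]
shift [-0.0018 -0.0006  0.1501] rot [-0.0005 -0.0004  0.0069] F [ 0.6  0.3 -0.4] gap 0.0852521834240487
```

Converted, 0.153 m is 0.3825, 0.14 m is 0.35.

{"method": "advance", "body": {
  "moves": [
    {"d": [-0.0063,0,0.1]},
    {"d": [-0.0063,0,0.2]},
    {"d": [-0.0063,0,0.3]},
    {"d": [-0.0063,0,0.35]},
    {"d": [-0.0063,0,0.3825]},
    {"d": [-0.0063,0,0.3825]},
    {"d": [-0.0063,0,0.3825]}
  ],
  "jaw": 0.085
}}

```text
time_s: 2.5
ee_pos: [0.4822, -0.0661, 0.0479]
eef_rot: [[-0.948, -0.317, 0.001], [-0.317, 0.948, 0.0], [-0.001, 0.0, -1.0]]
ft_force: [0.5, -0.1, -0.2]
finger_gap: 0.0851
grip_force: 0.0
```

{"method": "advance", "body": {
  "moves": [
    {},
    {},
    {},
    {},
    {},
    {},
    {},
    {}
  ],
  "jaw": 0,
  "grip_force": 80
}}

```text
time_s: 3.3
ee_pos: [0.482, -0.0668, 0.0474]
eef_rot: [[-0.949, -0.316, 0.0], [-0.316, 0.949, -0.0], [-0.0, -0.0, -1.0]]
ft_force: [-0.8, -0.5, 4.0]
finger_gap: 0.0125
grip_force: 80.0
```

```bash
python3 go.py .4813 -.0697 .2 198.5
```

```text
t 3.3 pos [ 0.482  -0.0668  0.0474] yaw -161.55 q [-0.16  0.48  0.21  2.16 -0.19  0.52  2.09]
shift [ 0.0015 -0.0026 -0.1526] rot [-0.0002  0.0004 -0.0009] F [-0.8 -0.5  4. ] gap 0.012539014244662165
```

Converted, -0.155 m is -0.3875, -0.12 m is -0.3, 0.287 rad is 0.0914.

{"method": "advance", "body": {
  "moves": [
    {"d": [0,0,-0.1]},
    {"d": [0,0,-0.2]},
    {"d": [0,0,-0.3]},
    {"d": [-0.075,0.075,-0.375],"rot": [0,0,0.0318]},
    {"d": [-0.15,0.15,-0.3875],"rot": [0,0,0.0637]},
    {"d": [-0.225,0.2125,-0.3875],"rot": [0,0,0.0914]},
    {"d": [-0.3,0.275,-0.3875],"rot": [0,0,0.0914]},
    {"d": [-0.375,0.3375,-0.3875],"rot": [0,0,0.0914]}
  ]
}}

```text
time_s: 4.1
ee_pos: [0.5809, 0.1105, 0.2014]
eef_rot: [[-0.999, -0.036, -0.002], [-0.036, 0.999, -0.0], [0.002, -0.0, -1.0]]
ft_force: [1.1, -0.6, -2.3]
finger_gap: 0.0128
grip_force: 79.1
```

```bash
python3 go.py .615 .158 .2 182
```

```text
t 4.1 pos [0.5809 0.1105 0.2014] yaw -177.96 q [-0.51  0.39  0.27  1.82 -0.13  0.95  1.43]
shift [-0.0357  0.0463  0.0013] rot [-0.0003 -0.0019  0.0006] F [ 1.1 -0.6 -2.3] gap 0.012803726885181504
```

{"method": "advance", "body": {
  "moves": [
    {"d": [-0.05,0.0625,0]},
    {"d": [-0.085,0.105,0]},
    {"d": [-0.09,0.1075,0]},
    {"d": [-0.09,0.1075,0]},
    {"d": [-0.09,0.1075,0]},
    {"d": [-0.09,0.1075,0]}
  ]
}}

```text
time_s: 4.7
ee_pos: [0.6151, 0.1517, 0.202]
eef_rot: [[-0.999, -0.033, -0.001], [-0.033, 0.999, -0.001], [0.001, -0.001, -1.0]]
ft_force: [-0.2, -0.3, -2.5]
finger_gap: 0.0126
grip_force: 79.0
```

```bash
python3 go.py .526 .158 .2 182
```

Run:
```python
from h import *
s=state();p=eyes.camera_params('wrist');cv2.imwrite('pics/w2.png',eyes.snapshot('wrist')[:,:,::-1]);p['ee']=s['ee_pos'];p['R']=s['eef_rot'];np.save('w2.npy',p,allow_pickle=True)
cv2.imwrite('pics/t2.png',eyes.snapshot('top')[:,:,::-1])
cv2.imwrite('pics/s2.png',eyes.snapshot('side')[:,:,::-1])
```

```text
t 4.7 pos [0.6151 0.1517 0.202 ] yaw -178.08 q [-0.54  0.46  0.27  1.72 -0.14  0.99  1.39]
shift [0.0888 0.0093 0.0021] rot [-0.0006 -0.0009 -0.0014] F [-0.2 -0.3 -2.5] gap 0.012622158429303292
```

View pics/w2.png

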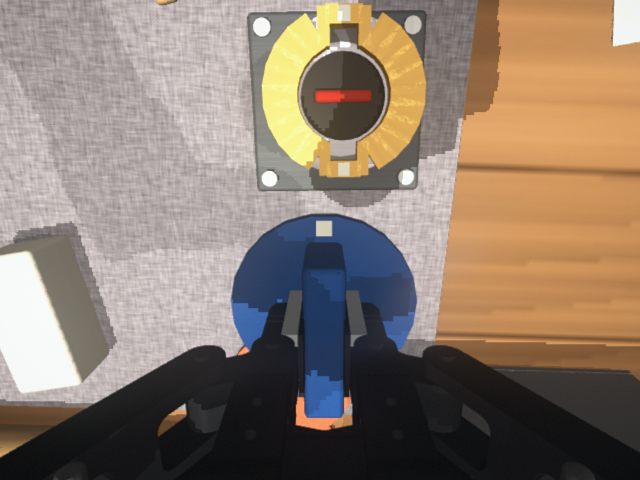

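The mouth is centred at about (344,91) with its slot dashes at (344,13) and (344,169). The held cap's flange arc tops out at (324,214), with its mark at (324,229). Next I'll fit both.

Create fit.py:
```python
from h import *
from scipy.optimize import least_squares
im=cv2.imread('pics/w2.png');p=np.load('w2.npy',allow_pickle=True).item()
h=cv2.cvtColor(im,cv2.COLOR_BGR2HSV);ee,R=p['ee'],np.array(p['R'])
def circ(m,z,sel,c0,r0=None):
    cs,_=cv2.findContours(m.astype(np.uint8),cv2.RETR_EXTERNAL,cv2.CHAIN_APPROX_NONE)
    c=cv2.convexHull(max(cs,key=cv2.contourArea)) if 0 else max(cs,key=cv2.contourArea)
    q=[a for a in c[:,0].astype(float) if sel(a)]
    W=np.array([ray(p,a,z)[:2] for a in q])
    f=lambda x:np.hypot(*(W-x[:2]).T)-(x[2] if r0 is None else r0)
    s=least_squares(f,list(c0)+[.04],loss='soft_l1',f_scale=.0005);return s.x,np.sqrt(np.mean(s.fun**2)),len(q)
g=(h[...,0]>15)&(h[...,0]<32)&(h[...,1]>110);g[200:]=0;g[:,:255]=0;g[:,432:]=0
s=lambda a:abs(a[0]-344)>35
for r in(None,.041):print('lip',circ(g,.12,s,(.526,.158),r))
b=(h[...,0]>95)&(h[...,0]<125)&(h[...,1]>110);b[:205]=0
z=ee[2]-.0474+.03
for r in(None,.038):
    x=circ(b,z,lambda a:a[1]<305,(.615,.155),r);print('flange',x,'rel tool',R.T@(np.r_[x[0][:2],ee[2]]-ee))
ang=lambda a,c,z:np.degrees(np.arctan2(*(ray(p,a,z)-ray(p,c,z))[1::-1]))
def cen(u,v,n=8):
    y=cv2.cvtColor(im,cv2.COLOR_BGR2HSV)[v-n:v+n,u-n:u+n].astype(int);m=(y[...,1]<90)&(y[...,2]>150);q=np.argwhere(m);return q.mean(0)[::-1]+[u-n,v-n]
a,c=cen(344,13,10),cen(344,169,9);print(a,c,'slot',ang(a,c,.12),'mid',(ray(p,a,.12)+ray(p,c,.12))/2,np.linalg.norm(ray(p,a,.12)-ray(p,c,.12)))
print('mark',cen(324,229,11),R.T@(ray(p,cen(324,229,11),z)-ee), 'tcp',ee)
print('bar',ang((324,270),(324,415),z+.032),np.degrees(np.arctan2(R[1,0],R[0,0])))
```

```bash
python3 fit.py
```

```text
lip (array([0.52622036, 0.16035168, 0.03835851]), np.float64(0.004876796153585433), 651)
lip (array([0.52531342, 0.16110762, 0.04      ]), np.float64(0.005644200981221777), 651)
flange (array([0.59823284, 0.1519359 , 0.02486636]), np.float64(0.006909222931225864), 390) rel tool [1.68365963e-02 8.44899257e-04 1.44471085e-05]
flange (array([0.61499743, 0.15053945, 0.04      ]), np.float64(0.012728904044695816), 390) rel tool [ 1.28152988e-04 -1.11195685e-03  7.59909443e-07]
[343.0776699   12.72330097] [343.22151899 168.43037975] slot -177.16897360899276 mid [0.52799013 0.15752843 0.12      ] 0.07344206216826846
mark [323.5 228. ] [ 0.03408109 -0.00087306  0.01743076] tcp [0.61508829 0.15165507 0.20202201]
bar -178.0007862882349 -178.081707348055
```

Add to fit.py:
```python
print('----')
def fitp(q,z,c0,r0):
    W=np.array([ray(p,a,z)[:2] for a in q])
    f=lambda x:np.hypot(*(W-x[:2]).T)-(x[2] if r0 is None else r0)
    s=least_squares(f,list(c0)+[.04],loss='soft_l1',f_scale=.0005);return s.x,np.sqrt(np.median(s.fun**2)),len(q)
q=[]
for v in range(35,150):
    u=np.flatnonzero(g[v])
    if len(u):q+=[(u[0]-.5,v),(u[-1]+.5,v)]
for r in(None,.041):print('lip',fitp(q,.12,(.526,.158),r))
q=[]
for u in range(236,412):
    v=np.flatnonzero(b[:300,u])
    if len(v) and abs(u-323)>12:q.append((u,v[0]-.5))
for r in(None,.038):
    x=fitp(q,z,(.615,.152),r);print('flange',x,'rel',R.T@(np.r_[x[0][:2],ee[2]]-ee))
```

```bash
python3 fit.py | sed -n '/----/,$p'
```

```text
----
lip (array([0.52749062, 0.15786477, 0.04093267]), np.float64(0.0002599828695019516), 230)
lip (array([0.52755051, 0.15785223, 0.04      ]), np.float64(0.0002416117093594667), 230)
flange (array([0.61304701, 0.15084322, 0.03688487]), np.float64(9.453086897667079e-05), 149) rel [ 2.06731028e-03 -7.43062970e-04  2.26602865e-06]
flange (array([0.61435579, 0.15093033, 0.04      ]), np.float64(0.00016645053965853168), 149) rel [ 7.56348272e-04 -6.99820722e-04  1.07775961e-06]
```

Converted, 0.086 m is 0.215, 0.027 m is 0.0675, -0.014 rad is -0.0045.

{"method": "advance", "body": {
  "moves": [
    {"d": [0.075,0.0075,0],"rot": [0,0,-0.0045]},
    {"d": [0.15,0.0175,0],"rot": [0,0,-0.0045]},
    {"d": [0.2,0.0245,0.025],"rot": [0,0,-0.0045]},
    {"d": [0.215,0.0245,0.05],"rot": [0,0,-0.0045]},
    {"d": [0.215,0.0245,0.0675],"rot": [0,0,-0.0045]},
    {"d": [0.215,0.0245,0.0675],"rot": [0,0,-0.0045]},
    {"d": [0.215,0.0245,0.0675],"rot": [0,0,-0.0045]}
  ]
}}

```text
time_s: 5.55
ee_pos: [0.5306, 0.1596, 0.1753]
eef_rot: [[-0.999, -0.048, 0.001], [-0.048, 0.999, -0.0], [-0.001, -0.0, -1.0]]
ft_force: [0.0, -0.4, -2.8]
finger_gap: 0.0129
grip_force: 79.0
```

```bash
python3 go.py .5286 .1586 .171 182.75
```

Run:
```python
from h import *
s=state();p=eyes.camera_params('wrist');cv2.imwrite('pics/w3.png',eyes.snapshot('wrist')[:,:,::-1]);p['ee']=s['ee_pos'];p['R']=s['eef_rot'];np.save('w3.npy',p,allow_pickle=True)
a=cv2.imread('pics/w3.png')
i=eyes.snapshot('side')[:,:,::-1];b=cv2.resize(i[170:290,210:330],(300,300));t=cv2.resize(eyes.snapshot('top')[:,:,::-1][215:305,225:315],(300,300))
o=np.zeros((480,800,3),np.uint8);o[:,:500]=a[:480,70:570];o[:240,510:750]=cv2.resize(b,(240,240));o[240:,510:750]=cv2.resize(t,(240,240));cv2.imwrite('pics/v3.png',o)
```

```text
t 5.55 pos [0.5306 0.1596 0.1753] yaw -177.24 q [-0.61  0.36  0.25  1.93 -0.12  0.86  1.32]
shift [ 0.002  -0.0009  0.0043] rot [-0.0003  0.0007  0.0002] F [ 0.  -0.4 -2.8] gap 0.012858011251666883
```

View pics/v3.png

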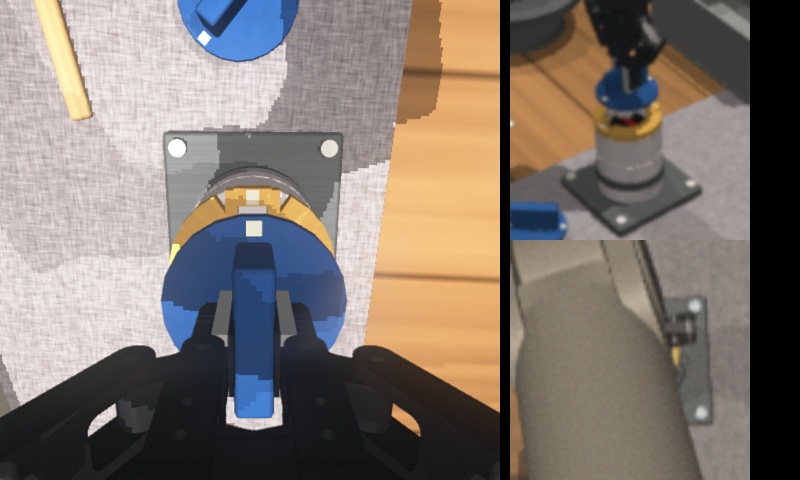

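The cap is above the lip; the slot dash is near (322,195) and the cap mark near (324,228) in the full picture, so it is nearly aligned. I'll measure the remaining offset.

Create fit3.py:
```python
from h import *
from scipy.optimize import least_squares
im=cv2.imread('pics/w3.png');p=np.load('w3.npy',allow_pickle=True).item();ee=p['ee'];R=np.array(p['R'])
h=cv2.cvtColor(im,cv2.COLOR_BGR2HSV);z=ee[2]-.0474+.03
def cen(u,v,n):
    y=h[v-n:v+n,u-n:u+n].astype(int);q=np.argwhere((y[...,1]<90)&(y[...,2]>150));return q.mean(0)[::-1]+[u-n,v-n]
d=ray(p,cen(322,195,8),.12);m=ray(p,cen(324,228,11),z);print('dash',cen(322,195,8),d,'mark',cen(324,228,11),m)
t=np.radians(2.8);print('mouth from dash',d[:2]+.0367*np.array([np.cos(t),np.sin(t)]),'cap from mark',m[:2]+.0335*np.array([np.cos(t),np.sin(t)]))
def fitp(q,z,c0,r0):
    W=np.array([ray(p,a,z)[:2] for a in q]);s=least_squares(lambda x:np.hypot(*(W-x).T)-r0,c0,loss='soft_l1',f_scale=.0004);return s.x,np.median(abs(s.fun)),len(q)
b=(h[...,0]>95)&(h[...,0]<125)&(h[...,1]>110);b[:208]=0
g=(h[...,0]>12)&(h[...,0]<32)&(h[...,1]>110);g[:,:240]=0;g[:,405:]=0;g[:182]=0
q=[(u,np.flatnonzero(b[:,u])[0]-.5) for u in range(238,412) if b[:300,u].any() and abs(u-324)>12]
x=fitp(q,z,(.53,.159),.038);print('flange',x,R.T@(np.r_[x[0],ee[2]]-ee))
q=[(u,np.flatnonzero(g[:,u])[0]-.5) for u in range(255,395) if g[182:260,u].any() and abs(u-322)>30]
print('lip',fitp(q,.12,(.527,.158),.041),fitp(q,.12,(.527,.158),.040));print('ee',ee)
```

```bash
python3 fit3.py
```

```text
dash [322. 196.] [0.49083197 0.15601655 0.12      ] mark [323.94425087 228.        ] [0.49659691 0.15726093 0.1578682 ]
mouth from dash [0.52748815 0.15780933] cap from mark [0.53005692 0.1588974 ]
flange (array([0.52979429, 0.15883033]), np.float64(0.00017890342161525075), 147) [ 8.36925906e-04 -6.85984316e-04 -4.14788487e-07]
lip (array([0.52756793, 0.15790145]), np.float64(0.00023185757564976595), 79) (array([0.52626158, 0.15788692]), np.float64(0.00014915789461378282), 79)
ee [0.53059716 0.15955587 0.1752682 ]
```

Converted, 0.015 m is 0.0375, 0.0024 m is 0.006.

{"method": "advance", "body": {
  "moves": [
    {"d": [0.006,-0.0023,0]},
    {"d": [0.006,-0.0023,0.0025]},
    {"d": [0.006,-0.0023,0.01]},
    {"d": [0.006,-0.0023,0.0175]},
    {"d": [0.006,-0.0023,0.025]},
    {"d": [0.006,-0.0023,0.0325]},
    {"d": [0.006,-0.0023,0.0375]},
    {"d": [0.006,-0.0023,0.0375]}
  ]
}}

```text
time_s: 6.5
ee_pos: [0.5272, 0.1589, 0.16]
eef_rot: [[-0.999, -0.049, 0.0], [-0.049, 0.999, -0.0], [-0.0, -0.0, -1.0]]
ft_force: [1.1, 0.7, -2.6]
finger_gap: 0.0128
grip_force: 79.1
```

```bash
python3 go.py .5283 .1586 .1434 182.75
```

```text
t 6.5 pos [0.5272 0.1589 0.16  ] yaw -177.18 q [-0.6   0.38  0.25  1.95 -0.12  0.83  1.33]
shift [-0.0011 -0.0004  0.0166] rot [-0.      0.0002  0.0013] F [ 1.1  0.7 -2.6] gap 0.01282194040872199
```

Converted, 0.014 m is 0.035, 0.011 m is 0.0275.

{"method": "advance", "body": {
  "moves": [
    {"d": [-0.0015,0,0.005]},
    {"d": [-0.0015,0,0.0125]},
    {"d": [-0.0015,0,0.02]},
    {"d": [-0.0015,0,0.0275]},
    {"d": [-0.0015,0,0.035]},
    {"d": [-0.0015,0,0.035]},
    {"d": [-0.0015,0,0.035]}
  ]
}}

```text
time_s: 7.2
ee_pos: [0.5279, 0.1589, 0.1466]
eef_rot: [[-0.999, -0.049, 0.0], [-0.049, 0.999, 0.0], [-0.0, 0.0, -1.0]]
ft_force: [-1.8, -1.1, 5.7]
finger_gap: 0.0128
grip_force: 80.2
```

```bash
python3 go.py .5283 .1586 .1434 182.75
```

```text
t 7.2 pos [0.5279 0.1589 0.1466] yaw -177.19 q [-0.6   0.4   0.24  1.96 -0.13  0.8   1.34]
shift [-0.0004 -0.0003  0.0032] rot [0.0002 0.0003 0.0011] F [-1.8 -1.1  5.7] gap 0.012807444815537035
```

Converted, 0.004 m is 0.01, 0.003 m is 0.0075.

{"method": "advance", "body": {
  "moves": [
    {"d": [0,0,0.005]},
    {"d": [0,0,0.0075]},
    {"d": [0,0,0.01]},
    {"d": [0,0,0.01]},
    {"d": [0,0,0.01]}
  ]
}}

```text
time_s: 7.7
ee_pos: [0.5279, 0.1589, 0.1435]
eef_rot: [[-0.999, -0.049, 0.0], [-0.049, 0.999, 0.001], [-0.0, 0.001, -1.0]]
ft_force: [-4.9, -1.0, 14.1]
finger_gap: 0.0126
grip_force: 81.3
```

```bash
python3 go.py .5283 .1586 .1434 182.75
```

```text
t 7.7 pos [0.5279 0.1589 0.1435] yaw -177.19 q [-0.6   0.4   0.24  1.96 -0.13  0.79  1.34]
shift [-0.0004 -0.0004  0.0001] rot [0.0007 0.0004 0.001 ] F [-4.9 -1.  14.1] gap 0.012621338604502786
```

Converted, 0.0005 m is 0.0013, 0.8 rad is 0.2546.

{"method": "advance", "body": {
  "moves": [
    {"d": [0,0,0.0013],"rot": [0,0,0.0318]},
    {"d": [0,0,0.0013],"rot": [0,0,0.0637]},
    {"d": [0,0,0.0013],"rot": [0,0,0.1019]},
    {"d": [0,0,0.0013],"rot": [0,0,0.1401]},
    {"d": [0,0,0.0013],"rot": [0,0,0.1783]},
    {"d": [0,0,0.0013],"rot": [0,0,0.2165]},
    {"d": [0,0,0.0013],"rot": [0,0,0.2546]},
    {"d": [0,0,0.0013],"rot": [0,0,0.2546]}
  ],
  "grip_force": 115
}}

```text
time_s: 8.5
ee_pos: [0.5296, 0.1593, 0.1435]
eef_rot: [[-0.729, 0.685, 0.004], [0.685, 0.729, 0.001], [-0.002, 0.004, -1.0]]
ft_force: [-0.5, -1.1, 12.5]
finger_gap: 0.0122
grip_force: 112.4
```

```bash
python3 go.py .5283 .1586 .1434 92.8; python3 -c "from rig import state;print(state()['wrist_torque'])"
```

```text
t 8.5 pos [0.5296 0.1593 0.1435] yaw 136.79 q [-0.75  0.42  0.44  1.97 -0.25  0.79  0.64]
shift [ 0.0005 -0.0014  0.0001] rot [4.300e-03 5.000e-04 7.677e-01] F [-0.5 -1.1 12.5] gap 0.01216372865463819
[-0.24426849  0.21933522  0.05356562]
```

Converted, -0.001 m is -0.0025, -0.0007 m is -0.0018, 0.785 rad is 0.2499.

{"method": "advance", "body": {
  "moves": [
    {"d": [0,-0.0008,0.0008],"rot": [0,0,0.0382]},
    {"d": [0.0005,-0.0013,0.0008],"rot": [0,0,0.0764]},
    {"d": [0.0005,-0.0018,0.0008],"rot": [0,0,0.1146]},
    {"d": [0.0005,-0.0023,0.0008],"rot": [0,0,0.1528]},
    {"d": [0.001,-0.0025,0.0008],"rot": [0,0,0.191]},
    {"d": [0.001,-0.0025,0.0008],"rot": [0,0,0.2228]},
    {"d": [0.001,-0.0025,0.0013],"rot": [0,0,0.2499]},
    {"d": [0.001,-0.0025,0.0013],"rot": [0,0,0.2499]}
  ]
}}

```text
time_s: 9.3
ee_pos: [0.5298, 0.1583, 0.1435]
eef_rot: [[-0.032, 0.999, 0.006], [0.999, 0.032, 0.001], [0.001, 0.006, -1.0]]
ft_force: [1.1, -2.1, 14.5]
finger_gap: 0.0122
grip_force: 112.9
```

{"method": "advance", "body": {
  "moves": [
    {"d": [0,0,0.0008]},
    {"d": [0,0,0.0013]},
    {"d": [0,0,0.0013]},
    {"d": [0,0,0.0013]}
  ]
}}

```text
time_s: 9.7
ee_pos: [0.5298, 0.1583, 0.1435]
eef_rot: [[-0.034, 0.999, 0.006], [0.999, 0.034, 0.002], [0.002, 0.006, -1.0]]
ft_force: [-1.1, -2.1, 19.8]
finger_gap: 0.0121
grip_force: 113.7
```

```bash
python3 go.py .5283 .1586 .1434 92.8
```

Run:
```python
from h import *
print(state()['wrist_torque'])
p=eyes.camera_params('wrist');a=eyes.snapshot('wrist')[:,:,::-1];i=eyes.snapshot('side')[:,:,::-1]
cv2.imwrite('pics/w4.png',a);np.save('w4.npy',p,allow_pickle=True)
o=np.zeros((480,800,3),np.uint8);o[:,:400]=a[:,120:520];o[:400,400:]=cv2.resize(i[200:300,220:320],(400,400),interpolation=cv2.INTER_CUBIC);cv2.imwrite('pics/v4.png',o)
```

```text
t 9.7 pos [0.5298 0.1583 0.1435] yaw 91.96 q [-0.9   0.46  0.64  1.98 -0.38  0.81 -0.01]
shift [ 0.0003 -0.0015  0.0001] rot [ 0.0061 -0.0016 -0.0147] F [-1.1 -2.1 19.8] gap 0.012093740495710376
[-0.63248345  0.44932904 -0.01335128]
```

View pics/v4.png

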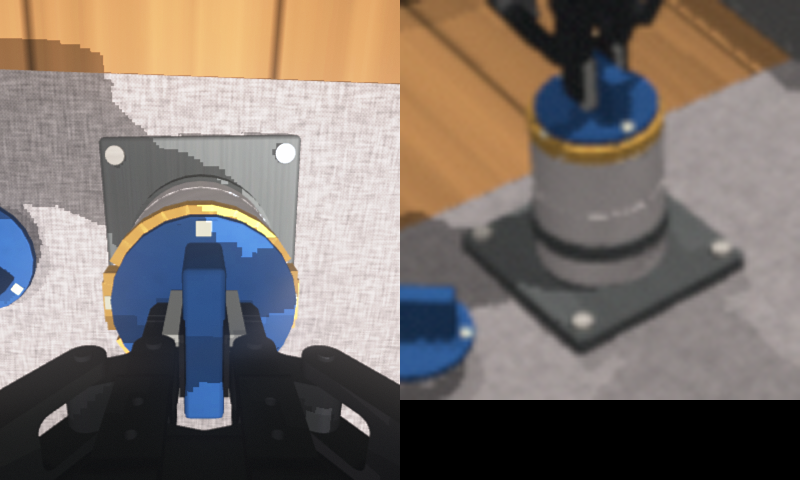

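The picture shows the flange seated on the brass ring all round, with its mark at (324,228) in line with the bar. The cap has turned about 90.9°, and pressed home the wrist reads 20 N upward. Handing in with the grip held.

```bash
python3 -c "from rig import job;print(job.job_done())"
```

```text
the job is handed in; nothing more can be done
None
```

I fitted the blue cap that started farthest from the base: lugs in the slots, pushed down, turned about 90.9° clockwise, and handed in at 9.8 s still gripped with its flange on the brass lip; nothing else was touched.

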